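# Show the learner the next paint and where it goes

## Task

Show the learner at the model-painting table that the tug's wheelhouse roof is to be red: point first at the red paint bottle in the black tray, then at the roof of the model tug's wheelhouse, each time bringing the fingertips to about 2 cm straight above the middle of the cap or roof and staying there for two seconds. Touch nothing at all, and do not point at any of the other bottles on the way. Finish with the hand drawn back at least 20 cm from the bottle and the tug's roof, so that the learner can reach in.

Things in the scene. Friction and masses are not known exactly. Their poses are not given: they have to be found in the camera images.
- red_cap_top (a point): Top of the white nozzle cap of the red paint bottle (red body 32 mm across, white nozzle cap 19 mm across at its foot, 11 mm at the top); the point is the centre of the cap's top, 95 mm above the bottle's underside, 98 mm above the table. The bottle stands loose and upright, own z up, in one of the tray's four places; which one varies. To be pointed at first.
- yellow_cap_top (a point): Top of the white nozzle cap of the yellow paint bottle (yellow body 32 mm across, white nozzle cap 19 mm across at its foot, 11 mm at the top); the point is the centre of the cap's top, 95 mm above the bottle's underside, 98 mm above the table. The bottle stands loose and upright, own z up, in one of the tray's four places; which one varies. Bystander.
- blue_cap_top (a point): Top of the white nozzle cap of the blue paint bottle (blue body 32 mm across, white nozzle cap 19 mm across at its foot, 11 mm at the top); the point is the centre of the cap's top, 95 mm above the bottle's underside, 98 mm above the table. The bottle stands loose and upright, own z up, in one of the tray's four places; which one varies. Bystander.
- green_cap_top (a point): Top of the white nozzle cap of the green paint bottle (green body 32 mm across, white nozzle cap 19 mm across at its foot, 11 mm at the top); the point is the centre of the cap's top, 95 mm above the bottle's underside, 98 mm above the table. The bottle stands loose and upright, own z up, in one of the tray's four places; which one varies. Bystander.
- paint_tray: Black open tray, 52 x 187 x 30 mm high, fixed to the table, with four places 46 mm apart in a row along its own y, one bottle in each; origin at the centre of its underside, z up. It stands to the left or the right of the middle, the tug on the other side.
- wheelhouse_roof (a point): Middle of the top of the wheelhouse roof of the model tug: a flat grey-primed slab 54 x 48 mm, 75 mm above the table, the tug's highest flat part. Own x points to the bow, z up. To be pointed at second. A thin mast (80 mm high) stands 37 mm aft of this point and two round exhausts (67 mm high) beside it; nothing on the tug is higher than 82 mm.
- tug: Loose waterline model of a harbour tug, 200 mm long, 68 mm wide (77 mm over its tyre fenders), dark blue hull, buff deck, grey-primed deckhouse and wheelhouse; sits flat on the table. Origin under the middle of the hull at table height, x towards the bow, z up; the wheelhouse roof's middle lies 15 mm forward of it.
- brush_cup: Loose brown paper cup, 78 mm across the rim and 100 mm high, holding three brushes that lean out to 50 mm from its axis and stand 170 mm high; origin at the centre of its underside, z up. Bystander, beyond the tray and the tug.
Things that resemble listed ones, but are neither listed nor needed, are in the scene too. There is more than one size of the part that bears blue_cap_top; the job needs the smallest.

How it is judged:
On the way, in this order (a step that is already met when the one before it is completed fails the run):
1. The fingertips point at the red bottle from just above its cap and stay there for at least 1.8 s (horizontal distance between the grasp point and red_cap_top below 0.018 m and z of the grasp point in the frame of red_cap_top between 0.005 and 0.06 m), for 1.8 s.
2. The fingertips point at the wheelhouse roof from just above it and stay there for at least 1.8 s (horizontal distance between the grasp point and wheelhouse_roof below 0.02 m and z of the grasp point in the frame of wheelhouse_roof between 0.005 and 0.06 m), for 1.8 s.
At the end, for the whole second after the job is handed in: All bottles, the tug and the brush cup stand upright (0.1 rad) where they began (6 mm); the grasp point is over 15 cm from the red cap and the roof. Pointing: grasp point (about 19 mm behind the tips) within 18 mm sideways of the cap's middle (roof 20 mm), 5 to 60 mm above it (distance of each of red_cap_top, yellow_cap_top, blue_cap_top, green_cap_top, wheelhouse_roof, brush_cup from where it was at the start of the episode below 0.006 m and angle between each of red_cap_top, yellow_cap_top, blue_cap_top, green_cap_top, wheelhouse_roof, brush_cup's own z axis and vertical below 0.1 rad and distance between the grasp point and red_cap_top above 0.15 m and distance between the grasp point and wheelhouse_roof above 0.15 m); the robot touches nothing.
It fails at once if The robot touches something (contact force between any of the fingers, the arm and anything else above 0.3 N).
It fails at once if Something is moved or lifted (distance of any of red_cap_top, yellow_cap_top, blue_cap_top, green_cap_top, wheelhouse_roof, brush_cup from where it was at the start of the episode above 0.008 m).
It fails at once if The fingertips point at a wrong bottle: within 12 mm sideways of its cap and low above it ((horizontal distance between the grasp point and yellow_cap_top below 0.012 m and z of the grasp point in the frame of yellow_cap_top between 0.005 and 0.06 m) or (horizontal distance between the grasp point and blue_cap_top below 0.012 m and z of the grasp point in the frame of blue_cap_top between 0.005 and 0.06 m) or (horizontal distance between the grasp point and green_cap_top below 0.012 m and z of the grasp point in the frame of green_cap_top between 0.005 and 0.06 m)).
It also fails if it takes over 48 s, if anything falls off the work surface, if the arm or the gripper's body presses on something with over 40 N, if the wrist force passes 120 N, or if a joint passes its speed limit or range.

## Robot

A 6-joint arm with a two-finger parallel gripper is mounted at the origin on the work surface. World frame = base frame: x ahead of the robot, y to its left, z up, the work surface at z = 0. Lengths are in m, angles in rad, forces in N, time in s.
With the tool pointing down it reaches from about 0.375 to 0.975 m from the base axis. Payload 3.8 kg.
Tool frame: the origin (TCP) lies at the very end of the fingers, on their centre line; the grasp point (between the pads) lies 19 mm behind it (arm.tcp_to_grasp is the distance from the TCP to the grasp point, in m); z points along the fingers, x is the direction in which the jaws open and shut, and the axes are right-handed (so a half turn about z gives the same grasp; the last joint's range is limited). The gripper opens to 85 mm and grips with 20 to 120 N. Pads are 22 mm wide; open, the fingers measure 114 mm over their backs; the gripper's body (76 mm by 85 mm) begins 54 mm behind the grasp point. The pads swing forward as they close: fully open they stand 13 mm farther back than shut.
Start: joints at [1.246, 0.264, 1.604, -0, 1.274, -0.037], TCP at [0.192, 0.647, 0.231] pointing down, gripper open.
Joint ranges: [-2.63, 2.63], [-0.94, 2.18], [0.31, 2.57], [-1.31, 4.45], [0, 2.66], [-2.55, 2.55]. Speed limits (rad/s): [2.57, 2.57, 3.14, 3.14, 3.14, 3.14].

## Interface

Orientations are given as a unit quaternion [x, y, z, w].
In Python, from plant import sense, grab_frame, arm gives the robot as it stands.
- The arm moves only by the shell command python3 -m inch 'ROWS' [FORCE]. ROWS is JSON, a list that holds one entry, the list of rows, each a list of 7 numbers: the turn, a rotation vector about the tool's x, y, z in rad, then the shift along the tool's x, y, z in mm, then the opening in per cent of the stroke, from 0 (shut) to 100 (fully open). A call has 1 to 5 rows; each row shifts and turns the commanded pose from where the row before left it, along the tool's axes as they then stand; what a row does not reach is not made up. A row lasts 1/8 s, in which the tool goes at most 62.5 mm and 10.7 degrees, less where a joint would pass 70% of its speed; a pose out of reach is approached as far as the arm can. A call with a gripper value outside its range is refused whole. The fingers move at their own pace and stop on an object; FORCE is the grip in N (left out, the last holds). Time passes only in rows, so rows that do not move let the fingers close. It gives the time, the measured TCP pose, the force and the opening at its end, in the units of the state.
- sense(): the state, without advancing time (a new reading comes with each control period).
- grab_frame(name): name is "scene" or "side" or "wrist"; returns a dict with "image" (420x560x3 uint8, blue, green, red), "z_map" (420x560 float32, m along the optical axis (not along the pixel's ray), 0 where there is no reading), "fx", "fy", "cx", "cy" (pixels), "k1" (the pictures are not rectified: a ray, as slopes to the right and down, at radius r is drawn at 1 + k1 r^2 times it, then the intrinsics apply), "camera_from_world" (4x4, takes a point from world to camera coordinates); the wrist camera has in their place "T_tool_cam" (4x4, takes a point from camera to tool coordinates, whose origin is the TCP and whose axes are the tool frame's). Camera axes: x right, y up, looking along -z (the intrinsics and any distortion apply to the point x, -y, -z); pixel columns grow to the right and rows downward; lengths in m; the calibration is good to about 2 mm. A picture is of the moment at which its call begins: read the wrist's pose just before it.
- arm.job_done(): hands the job in, once; it reports no verdict.
The state is a dict: "t": time; "joints": joint angles; "qvel": joint speeds; "joint_torque": joint torques, N m; "eef_pos": TCP position; "tcp_rot": TCP orientation; "contact_force": force on the tool from outside, world axes, zero at the start; "wrist_torque": the same for the moment, N m; "opening": finger opening in m.
Only numpy, scipy, OpenCV 4.12 (cv2) and the standard library are available. Lean on these libraries where they do the work, as an engineer would, in place of code of your own. Each camera call takes 0.05 s, during which the arm holds its last target. There are 200 camera calls.

## Working session

There is one attempt and no reset: what is moved stays moved. The work goes in short steps, Python scripts to look and compute and a shell command to move; the robot and the scene stay as the last step left them, time stands still between calls to the robot, and variables do not carry over. Pictures are saved under pics/ and viewed, about 8 in all and at most 12, crops included, and the job is handed in when it is done.

```bash
ls; mkdir -p pics; cat > h.py <<'E'
import numpy as np,cv2
from plant import sense,grab_frame,arm
from scipy.spatial.transform import Rotation as R
def rays(f,uv,s=None):
    uv=np.atleast_2d(uv).astype(float)
    d=np.c_[(uv[:,0]-f['cx'])/f['fx'],(uv[:,1]-f['cy'])/f['fy']]
    u=d.copy()
    for _ in range(20): u=d/(1+f['k1']*(u**2).sum(1,keepdims=True))
    c=np.c_[u[:,0],-u[:,1],-np.ones(len(u))]
    if 'camera_from_world' in f: T=np.linalg.inv(f['camera_from_world'])
    else:
        W=np.eye(4);W[:3,:3]=R.from_quat(s['tcp_rot']).as_matrix();W[:3,3]=s['eef_pos'];T=W@np.array(f['T_tool_cam'])
    return T[:3,3],c@T[:3,:3].T
def onplane(f,uv,z,s=None):
    o,d=rays(f,uv,s); return o+d*((z-o[2])/d[:,2:])
def depthpt(f,uv,s=None):
    o,d=rays(f,uv,s);uv=np.atleast_2d(uv).astype(int)
    return o+d*f['z_map'][uv[:,1],uv[:,0]][:,None]
E
python3 - <<'E'
from h import *
s=sense();print(s)
for n in('scene','side'):
    f=grab_frame(n);cv2.imwrite(f'pics/{n}0.png',f['image']);print(n,f['fx'],f['k1'],np.linalg.inv(f['camera_from_world'])[:3,3])
E
```

```text
pics
{'t': 0.0, 'joints': array([ 1.24609534e+00,  2.64791568e-01,  1.60538145e+00, -6.68011211e-06,
        1.27370879e+00, -3.68806753e-02]), 'qvel': array([-0.00042947, -0.00159401,  0.00213337, -0.00043451, -0.0006367 ,
        0.00071176]), 'joint_torque': array([ 1.57074137e-03, -5.15108085e+01, -3.67318654e+01,  5.65136111e-05,
        1.28831249e-02, -8.49702815e-06]), 'eef_pos': array([0.191363  , 0.64653574, 0.22993213]), 'tcp_rot': array([ 8.01205126e-01,  5.98388699e-01, -9.39858572e-04,  6.53249510e-04]), 'contact_force': array([-0.69348849, -1.16657156,  0.39222468]), 'wrist_torque': array([-0.02208293,  0.00396384, -0.01788605]), 'opening': 0.08568621571894315}
scene 500.7570040549199 -0.18916456971442924 [ 1.26937637 -0.05913298  0.67439338]
side 401.5940648678893 -0.07011004316649654 [ 0.34428738 -0.79479579  0.59851888]
```

View pics/scene0.png

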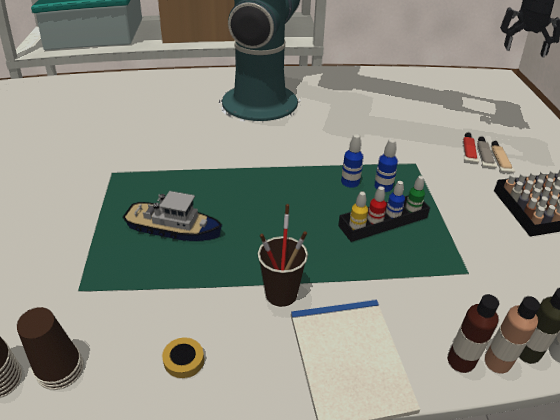

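View pics/side0.png

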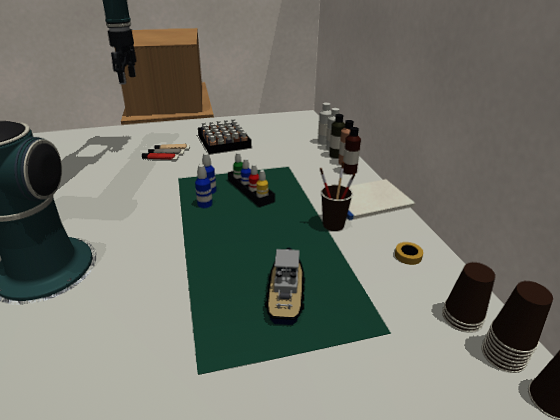

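The scene view shows the tray at about (385,215) with yellow (360,210), red (378,205), blue (397,200) and green (416,193) bottles, and the tug at (172,217) with its roof near (178,200). Two larger blue bottles, (353,162) and (387,165), stand outside the tray. The side view agrees. Next I'll enlarge both targets and measure them.

```bash
python3 - <<'E'
from h import *
f=grab_frame('scene');im=f['image']
a=cv2.resize(im[170:245,335:435],None,fx=4,fy=4,interpolation=cv2.INTER_NEAREST)
b=cv2.resize(im[185:245,120:220],None,fx=4,fy=4,interpolation=cv2.INTER_NEAREST)
g=grab_frame('side');i2=g['image']
c=cv2.resize(i2[150:210,220:290],None,fx=5,fy=5,interpolation=cv2.INTER_NEAREST)
d=cv2.resize(i2[240:330,250:320],None,fx=3,fy=3,interpolation=cv2.INTER_NEAREST)
L=np.vstack([a,b]);Rr=np.zeros((L.shape[0],350,3),np.uint8);Rr[:300]=c;Rr[300:540,:210]=d[:240]
cv2.imwrite('pics/crop.png',np.hstack([L,Rr]))
for n,q in(('scene',f),('side',g)):
    h=cv2.cvtColor(q['image'],cv2.COLOR_BGR2HSV)
    for nm,lo,hi in(('red',0,6),('yel',18,32),('grn',50,75),('blu',108,125)):
        m=cv2.inRange(h,(lo,120,90),(hi,255,255))
        k,_,st,ct=cv2.connectedComponentsWithStats(m)
        for j in range(1,k):
            if st[j,4]>25:
                p=onplane(q,ct[j],.05)[0]
                if .3<p[0]<.9 and abs(p[1])<.5: print(n,nm,st[j],ct[j].round(1),'z.05',p.round(3),'depth',depthpt(q,ct[j])[0].round(3))
E
```

```text
scene red [464 137  13  22 216] [469.6 147.2] z.05 [0.328 0.487 0.05 ] depth [0.276 0.517 0.016]
scene red [370 199  16  15 178] [377.4 206.1] z.05 [0.534 0.208 0.05 ] depth [0.547 0.203 0.062]
scene red [281 229   6  41 135] [283.5 249.2] z.05 [0.642 0.012 0.05 ] depth [0.689 0.007 0.096]
scene red [268 251  11  19  49] [272.5 259.3] z.05 [ 0.666 -0.009  0.05 ] depth [ 0.72  -0.013  0.106]
scene yel [350 204  18  16 207] [358.9 212. ] z.05 [0.549 0.167 0.05 ] depth [0.563 0.163 0.062]
scene yel [350 218  17   7  35] [357.7 221.7] z.05 [0.577 0.159 0.05 ] depth [0.564 0.163 0.038]
scene yel [162 338  42  40 819] [182.1 358.2] z.05 [ 0.859 -0.154  0.05 ] depth [ 0.837 -0.159  0.018]
scene grn [411 190  13   7  64] [417.3 192.9] z.05 [0.496 0.302 0.05 ] depth [0.514 0.294 0.064]
scene blu [345 150  18  11 139] [353.5 155.8] z.05 [0.356 0.195 0.05 ] depth [0.402 0.182 0.081]
scene blu [379 155  18  12 140] [387.9 160.6] z.05 [0.378 0.269 0.05 ] depth [0.422 0.253 0.081]
scene blu [389 193  16  10 104] [396.5 198.1] z.05 [0.51  0.254 0.05 ] depth [0.528 0.246 0.064]
scene blu [292 300  86  17 446] [333.8 308.1] z.05 [0.779 0.08  0.05 ] depth [0.752 0.088 0.015]
side red [249 174  10   6  42] [254.1 176.8] z.05 [0.54  0.221 0.05 ] depth [0.534 0.191 0.066]
side yel [257 180  11  10  76] [262.7 184. ] z.05 [0.554 0.173 0.05 ] depth [0.55  0.153 0.061]
side yel [396 242  27  17 204] [409.2 250.4] z.05 [ 0.804 -0.197  0.05 ] depth [ 0.831 -0.162  0.018]
side blu [205 166   9   7  39] [209.1 168.9] z.05 [0.418 0.302 0.05 ] depth [0.414 0.244 0.079]
side blu [242 169   9   4  29] [246.3 170.7] z.05 [0.525 0.265 0.05 ] depth [0.52  0.238 0.064]
side blu [196 178  14   7  69] [202.8 181.6] z.05 [0.392 0.226 0.05 ] depth [0.389 0.169 0.081]
```

View pics/crop.png

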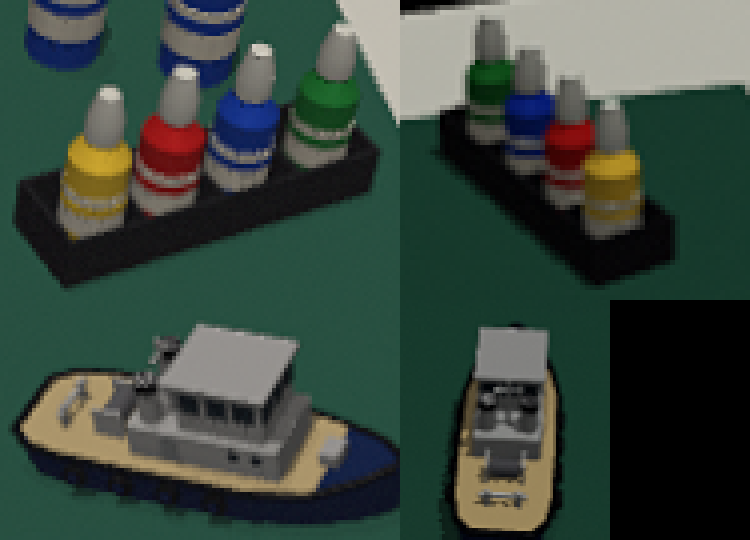

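Candidates: the bottles in the tray are yellow (360,210), red (378,205), small blue (397,200) and green (416,193). The larger blue pair is outside the tray. The red-bodied bottle, second from the yellow end, is the one meant: it is in the tray and has a white cap at about (381,188). The grey roof is at about (177,201). Next I'll compute positions from both views.

```bash
python3 - <<'E'
from h import *
f=grab_frame('scene');g=grab_frame('side')
P={'red':((381.2,188),(254,165.8),.098),'yel':((362,193),(262.3,170.5),.098),'blu':((400,182),(245.7,160.5),.098),'grn':((420.7,177.5),None,.098),'roof':((177.2,200.7),(287.5,258),.075)}
for n,(a,b,z) in P.items():
    print(n,onplane(f,a,z)[0].round(4),'d',depthpt(f,np.add(a,(0,1)))[0].round(4),end=' ')
    if b is None: print();continue
    o1,d1=rays(f,a);o2,d2=rays(g,b);t=np.linalg.lstsq(np.c_[d1[0],-d2[0]],o2-o1,rcond=None)[0]
    p,q=o1+t[0]*d1[0],o2+t[1]*d2[0];print('side',onplane(g,b,z)[0].round(4),'tri',((p+q)/2).round(4),'gap',np.linalg.norm(p-q).round(4))
c=np.array([[196,25],[300,41],[266,104],[160,85]])/4+[120,185]
q=onplane(f,c-.3,.075);print(q.round(3),q.mean(0),np.linalg.norm(q-np.roll(q,-1,0),axis=1))
s=sense();print(R.from_quat(s['tcp_rot']).as_matrix().round(3),arm.tcp_to_grasp,s['eef_pos'])
E
```

```text
red [0.537  0.2075 0.098 ] d [0.539  0.2072 0.0972] side [0.535  0.1961 0.098 ] tri [0.536  0.2072 0.0947] gap 0.0045
yel [0.5504 0.167  0.098 ] d [0.5512 0.167  0.0963] side [0.5513 0.1628 0.098 ] tri [0.5514 0.1663 0.0974] gap 0.0025
blu [0.5199 0.2497 0.098 ] d [0.5241 0.2484 0.0988] side [0.5187 0.2348 0.098 ] tri [0.5196 0.249  0.0943] gap 0.0063
grn [0.507  0.2964 0.098 ] d [0.5073 0.2968 0.0957] 
roof [ 0.526  -0.1809  0.075 ] d [ 0.5278 -0.1809  0.0741] side [ 0.5262 -0.1856  0.075 ] tri [ 0.5261 -0.182   0.0736] gap 0.0031
[[ 0.495 -0.2    0.075]
 [ 0.51  -0.148  0.075]
 [ 0.556 -0.162  0.075]
 [ 0.54  -0.213  0.075]] [ 0.52531249 -0.18076197  0.075     ] [0.05383145 0.04805448 0.05368094 0.04680956]
[[ 0.284  0.959 -0.   ]
 [ 0.959 -0.284 -0.001]
 [-0.001 -0.    -1.   ]] 0.0187 [0.19149812 0.64700358 0.23080172]
```

The red cap is at about (0.536, 0.208, 0.098) and the roof at (0.526, -0.181, 0.075). The heights, the 54 x 48 mm roof size and the 46 mm spacing agree with what's given. I'll shut the fingers and travel high to above the red cap.

```bash
python3 -m inch '[[[0,0,0,-26,38,0,0],[0,0,0,-27,38,0,0],[0,0,0,-27,38,0,0],[0,0,0,-27,38,0,0],[0,0,0,-27,38,0,0]]]' && python3 -m inch '[[[0,0,0,-27,38,0,0],[0,0,0,-27,38,0,0],[0,0,0,-27,38,0,0],[0,0,0,-27,38,0,0],[0,0,0,-27,38,0,0]]]' && python3 -m inch '[[[0,0,0,-27,38,0,0],[0,0,0,-27,37,0,0],[0,0,0,0,0,0,0],[0,0,0,0,0,0,0],[0,0,0,0,0,0,0]]]'
python3 - <<'E'
from h import *
s=sense();f=grab_frame('wrist');M=R.from_quat(s['tcp_rot']).as_matrix()
d=M.T@(np.array([.536,.2085,.118])-s['eef_pos']);print('tool mm to go',(d*1e3).round(1),s['eef_pos'],M.round(3),s['opening'])
im=f['image'].copy()
W=np.eye(4);W[:3,:3]=M;W[:3,3]=s['eef_pos'];C=np.linalg.inv(W@np.array(f['T_tool_cam']))
for p in([.536,.2085,.098],[.55,.167,.098]):
    c=C[:3,:3]@p+C[:3,3];u=np.array([c[0],-c[1]])/-c[2];u*=1+f['k1']*(u@u);print((u*[f['fx'],f['fy']]+[f['cx'],f['cy']]).round(1))
cv2.imwrite('pics/w1.png',im)
E
```

```text
t: 0.92
eef_pos: [0.3365, 0.4636, 0.2314]
tcp_rot: [0.801, 0.598, 0.0, -0.0]
contact_force: [-0.2, 0.3, 0.2]
opening: -0.0
t: 1.55
eef_pos: [0.4804, 0.2802, 0.2315]
tcp_rot: [0.801, 0.598, 0.0, 0.0]
contact_force: [0.6, 0.3, -0.3]
opening: 0.0
t: 2.17
eef_pos: [0.5355, 0.2093, 0.2313]
tcp_rot: [0.801, 0.599, -0.0, -0.0]
contact_force: [-0.5, -0.1, -1.1]
opening: 0.0
tool mm to go [ -0.6   0.7 113.3] [0.5355025  0.20929422 0.23125557] [[ 0.283  0.959 -0.   ]
 [ 0.959 -0.283  0.   ]
 [ 0.    -0.    -1.   ]] 3.054665183876638e-05
[265.7 203. ]
[223.9 231.4]
```

View pics/w1.png

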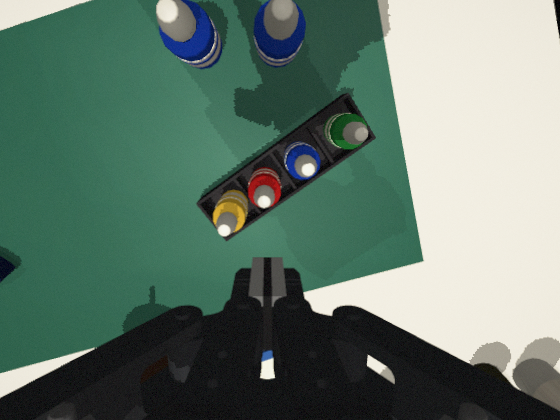

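The wrist view shows the red cap tip at about (264,201), where (266,203) was predicted, so the estimate holds to about 2 mm. I'll descend and hold.

```bash
python3 -m inch '[[[0,0,0,0,0,30,0],[0,0,0,0,0,30,0],[0,0,0,-1,1,25,0],[0,0,0,0,0,18,0],[0,0,0,0,0,10,0]]]' && for i in 1 2 3 4; do python3 -m inch '[[[0,0,0,0,0,0,0],[0,0,0,0,0,0,0],[0,0,0,0,0,0,0],[0,0,0,0,0,0,0],[0,0,0,0,0,0,0]]]' | head -2; done
python3 - <<'E'
from h import *
s=sense();f=grab_frame('side');g=grab_frame('wrist');print(s['eef_pos'])
cv2.imwrite('pics/r.png',np.hstack([cv2.resize(f['image'][90:210,200:300],(400,480)),g['image'][100:400:1,100:500]] if 0 else [cv2.resize(f['image'][90:210,200:300],(400,480)),cv2.resize(g['image'][60:360,130:380],(400,480))]))
E
```

```text
t: 2.85
eef_pos: [0.5362, 0.2076, 0.1173]
tcp_rot: [0.801, 0.599, -0.0, -0.0]
contact_force: [-0.7, -0.3, 0.1]
opening: 0.0
t: 3.48
eef_pos: [0.5371, 0.2071, 0.1186]
t: 4.1
eef_pos: [0.5369, 0.2071, 0.1183]
t: 4.72
eef_pos: [0.5369, 0.2071, 0.1183]
t: 5.35
eef_pos: [0.5369, 0.2071, 0.1183]
[0.53687292 0.20713862 0.11827097]
```

View pics/r.png

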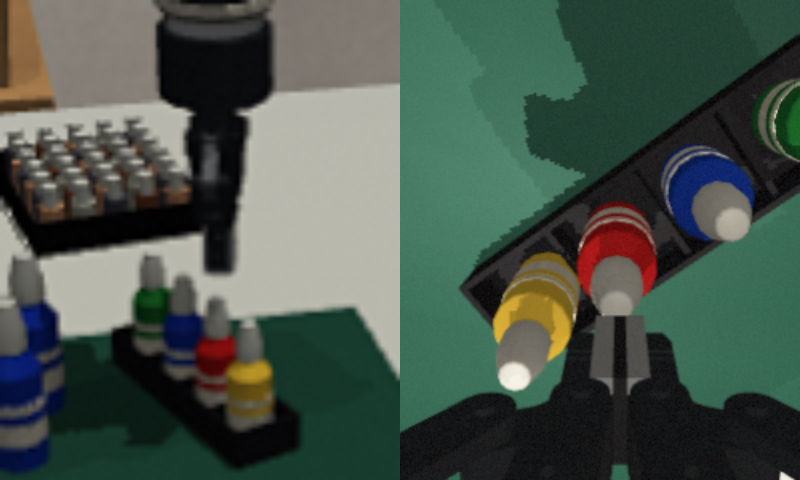

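In the side and wrist crops the fingertips stand about 2 cm above the red cap, centred on it, and nothing has moved. They held there for 2.5 s. Now I'll rise and travel high to the roof.

```bash
python3 -m inch '[[[0,0,0,0,0,-20,0],[0,0,0,0,0,-35,0],[0,0,0,0,0,-35,0],[0,0,0,0,0,-24,0],[0,0,0,-35,9,0,0]]]' && python3 -m inch '[[[0,0,0,-42,11,0,0],[0,0,0,-42,11,0,0],[0,0,0,-42,11,0,0],[0,0,0,-42,11,0,0],[0,0,0,-42,11,0,0]]]' && python3 -m inch '[[[0,0,0,-42,11,0,0],[0,0,0,-42,11,0,0],[0,0,0,-35,10,0,0],[0,0,0,-11,3,0,0],[0,0,0,0,0,0,0]]]' && python3 -m inch '[[[0,0,0,0,0,0,0],[0,0,0,0,0,0,0],[0,0,0,0,0,0,0]]]' 
python3 - <<'E'
from h import *
s=sense();f=grab_frame('wrist');M=R.from_quat(s['tcp_rot']).as_matrix()
d=M.T@(np.array([.526,-.181,.095])-s['eef_pos']);print('tool mm to go',(d*1e3).round(1),s['eef_pos'])
W=np.eye(4);W[:3,:3]=M;W[:3,3]=s['eef_pos'];C=np.linalg.inv(W@np.array(f['T_tool_cam']))
c=C[:3,:3]@[.526,-.181,.075]+C[:3,3];u=np.array([c[0],-c[1]])/-c[2];u*=1+f['k1']*(u@u);u=u*[f['fx'],f['fy']]+[f['cx'],f['cy']];print(u.round(1))
im=f['image'].copy();cv2.drawMarker(im,tuple(u.round().astype(int).tolist()),(0,0,255),0,8);cv2.imwrite('pics/w2.png',im)
E
```

```text
t: 6.08
eef_pos: [0.538, 0.1728, 0.2375]
tcp_rot: [0.8, 0.6, 0.004, 0.001]
contact_force: [0.3, -1.0, -0.5]
opening: 0.0
t: 6.7
eef_pos: [0.529, -0.0474, 0.2342]
tcp_rot: [0.801, 0.598, 0.001, 0.001]
contact_force: [0.8, 0.4, -0.4]
opening: -0.0002
t: 7.32
eef_pos: [0.5255, -0.1808, 0.2332]
tcp_rot: [0.802, 0.598, 0.0, 0.0]
contact_force: [0.2, -0.1, 0.2]
opening: 0.0002
t: 7.7
eef_pos: [0.5255, -0.1796, 0.2323]
tcp_rot: [0.801, 0.599, 0.0, -0.0]
contact_force: [0.1, 0.1, -0.2]
opening: 0.0001
tool mm to go [ -1.2   0.9 137.3] [ 0.5254548  -0.17963502  0.23230193]
[265.2 196.5]
```

View pics/w2.png

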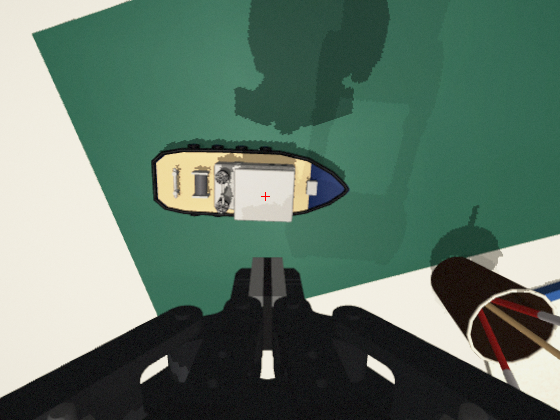

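In the wrist view the predicted mark (265,196) falls within about 2 px of the roof's middle. I'll descend and hold.

```bash
python3 -m inch '[[[0,0,0,-1,1,37,0],[0,0,0,0,0,37,0],[0,0,0,0,0,33,0],[0,0,0,0,0,20,0],[0,0,0,0,0,10,0]]]' && for i in 1 2 3 4; do python3 -m inch '[[[0,0,0,0,0,0,0],[0,0,0,0,0,0,0],[0,0,0,0,0,0,0],[0,0,0,0,0,0,0],[0,0,0,0,0,0,0]]]' | head -2; done
python3 - <<'E'
from h import *
f=grab_frame('side');g=grab_frame('scene');print(sense()['eef_pos'])
cv2.imwrite('pics/t.png',np.hstack([cv2.resize(f['image'][180:330,230:350],(384,480)),cv2.resize(g['image'][120:250,110:230],(400,433))[:433] if 0 else cv2.resize(g['image'][130:250,120:220],(400,480))]))
E
```

```text
t: 8.38
eef_pos: [0.5252, -0.1812, 0.0938]
tcp_rot: [0.801, 0.599, -0.001, -0.001]
contact_force: [0.0, -0.4, 0.5]
opening: -0.0001
t: 9.0
eef_pos: [0.5262, -0.1819, 0.0957]
t: 9.62
eef_pos: [0.526, -0.1818, 0.0953]
t: 10.25
eef_pos: [0.526, -0.1818, 0.0953]
t: 10.88
eef_pos: [0.526, -0.1818, 0.0953]
[ 0.52605115 -0.1818006   0.09528883]
```

View pics/t.png

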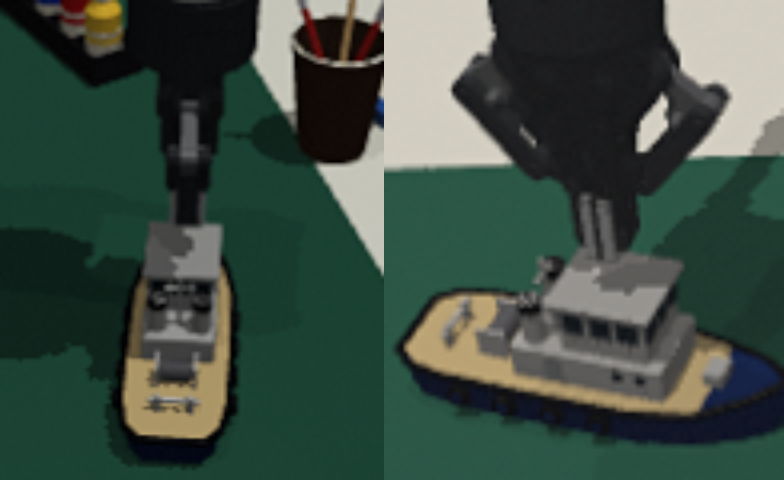

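In both views the tips stand about 2 cm above the roof's middle and the tug hasn't moved. They held there for 2.5 s. Now I'll draw back up and to the right.

```bash
python3 -m inch '[[[0,0,0,0,0,-20,0],[0,0,0,0,0,-35,0],[0,0,0,0,0,-40,0],[0,0,0,0,0,-40,0],[0,0,0,0,0,-40,0]]]' && python3 -m inch '[[[0,0,0,-30,9,-15,0],[0,0,0,-40,12,0,0],[0,0,0,-40,12,0,0],[0,0,0,-40,12,0,0],[0,0,0,-25,7,0,0]]]' && python3 -m inch '[[[0,0,0,0,0,0,0],[0,0,0,0,0,0,0],[0,0,0,0,0,0,0],[0,0,0,0,0,0,0]]]'
python3 - <<'E'
from h import *
s=sense();f=grab_frame('scene');cv2.imwrite('pics/end.png',f['image'])
M=R.from_quat(s['tcp_rot']).as_matrix();gp=s['eef_pos']-M[:,2]*.0187
for p in([.536,.2085,.098],[.526,-.181,.075]):print(np.linalg.norm(gp-p),np.linalg.norm(s['eef_pos']-p))
h0=cv2.imread('pics/scene0.png');d=cv2.absdiff(h0,f['image']).max(2);
for n,(x0,x1,y0,y1) in dict(tray=(338,432,175,240),tug=(120,225,190,242),cup=(255,310,200,306)).items():print(n,(d[y0:y1,x0:x1]>40).sum())
E
```

```text
t: 11.6
eef_pos: [0.5259, -0.1817, 0.2716]
tcp_rot: [0.801, 0.598, 0.0, 0.0]
contact_force: [0.5, 0.2, -1.2]
opening: -0.0
t: 12.22
eef_pos: [0.526, -0.3661, 0.285]
tcp_rot: [0.802, 0.598, -0.0, -0.0]
contact_force: [0.3, 1.0, -1.0]
opening: 0.0001
t: 12.72
eef_pos: [0.5265, -0.3634, 0.2855]
tcp_rot: [0.801, 0.599, 0.0, 0.0]
contact_force: [-0.7, 0.1, 0.2]
opening: -0.0002
0.6080159264468201 0.6019314426525258
0.29292485168899496 0.2785365947822261
tray 0
tug 28
cup 0
```

View pics/end.png

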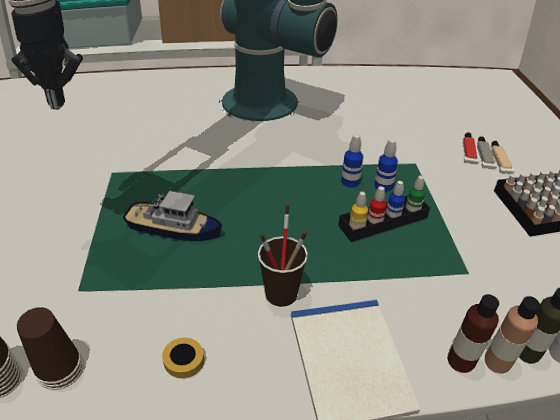

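The end view shows everything where it began; the shadow now falling across the tug probably explains its few changed pixels. The hand is well clear.

```bash
python3 -c "from plant import arm; print(arm.job_done())"
```

```text
the job is handed in; nothing more can be done
None
```

The arm pointed first at the red bottle's cap and then at the wheelhouse roof. Each time the shut fingertips stayed about 2 cm above the middle for about 2.5 s. It travelled high between the two, so it never came low over another bottle. I handed the job in at about 12.8 s; no verdict was reported.

- **Clearance at the end:** the fingertips are 28 cm from the roof and 60 cm from the red cap.
- **Things moved:** comparing the start and end pictures shows no change at the tray or the cup. The tug has 28 changed pixels, which I put down to the arm's shadow; its outline did not visibly shift.
- **Contact:** I saw none in the pictures. Force readings stayed within about 1.4 N, about the same as before the arm moved, so they can't resolve the 0.3 N limit.
- **Disagreement between cameras:** the side view put the red cap about 11 mm off the scene view sideways, from its shallow angle. The wrist camera agreed with the scene view to about 2 mm, so I used that.

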